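# Set up the photo stand: two tins, leg down, hold the backdrop upright

## Robot

A 7-joint arm with a two-finger parallel gripper is mounted at the origin on a cart in front of the work surface, level with it; the furniture and walls round the work are solid. World frame = base frame: x ahead of the robot, y to its left, z up, the work surface at z = 0. Lengths are in m, angles in rad, forces in N, time in s.
With the tool pointing down it reaches from about 0.4 to 0.875 m from the base axis. Payload 19.3 kg.
Tool frame: the origin (TCP) lies at the very end of the fingers, on their centre line; the grasp point (between the pads) lies 19 mm behind it; z points along the fingers, y is the line along which they close (so a half turn about z gives the same grasp; the last joint's range is limited). The gripper opens to 85 mm and grips with 20 to 120 N. Pads are 22 mm wide; open, the fingers measure 114 mm over their backs; the gripper's body (76 mm by 85 mm) begins 54 mm behind the grasp point. The pads swing forward as they close: fully open they stand 13 mm farther back than shut.
Start: joints at [1.129, 0.521, -0.036, 1.599, 0.021, 1.021, -0.113], TCP at [0.227, -0.582, 0.231] pointing down, gripper open.
Joint ranges: [-2.91, 2.91], [-0.3, 2.13], [-1.5, 1.42], [0.17, 2.43], [-1.26, 4.41], [0.16, 1.93], [-2.52, 2.52]. Speed limits (rad/s): [1.89, 1.89, 2.39, 2.39, 3.01, 3.01, 3.01].

## Interface

Orientations are given as a rotation vector (axis times angle).
In Python, from rig import ctrl gives the robot as it stands.
- The arm moves only by the tool move_arm, never from a script. Its argument "steps" is a list of rows, each a list of 7 numbers: the shift along the tool's x, y, z in mm, then the turn, a rotation vector about the tool's x, y, z in rad, then the finger opening in mm, from 0 to 85.4. A call has 1 to 10 rows; each row shifts and turns the commanded pose from where the row before left it, along the tool's axes as they then stand; what a row does not reach is not made up. A row lasts 1/12 s, in which the tool goes at most 41.7 mm and 7.16 degrees, less where a joint would pass 70% of its speed; a pose out of reach is approached as far as the arm can. A call with a gripper value outside its range is refused whole. The fingers move at their own pace and stop on an object; "squeeze" is the grip in N (left out, the last holds). Time passes only in rows, so rows that do not move let the fingers close. It gives the time, the measured TCP pose, the force, the opening and the grip force at its end, in the units of the state.
- ctrl.read_state(): the state, without advancing time (a new reading comes with each control period).
- ctrl.capture(name): name is "scene" or "side" or "wrist"; returns (picture, depth): 480x640x3 uint8, red, green, blue; 480x640 float32, m along the optical axis (not along the pixel's ray), 0 where there is no reading.
- ctrl.camera_info(name): a dict with "fx", "fy", "cx", "cy" (pixels), "pose" (4x4, takes a point from camera to world coordinates). Camera axes: x right, y up, looking along -z (the intrinsics and any distortion apply to the point x, -y, -z); pixel columns grow to the right and rows downward; lengths in m; the calibration is good to about 2 mm. A picture is of the moment at which its call begins: read the wrist's pose just before it. camera_info takes no time and is no camera call; for the wrist camera it gives the pose at the moment of the call.
- ctrl.job_done(): hands the job in; it is judged then, once.
Trained networks look in the newest picture that a camera, given by its name, has taken for a name from the list of things; names that differ only in an ending like _2 or _b are one class to them, and where a whole thing is asked for, a point or a joint stands for the part that bears it (a point fixed in the world has none). Each returns a list of dicts, best first, with "confidence" (0 to 1); they miss things now and then, are a little off and sometimes report something else, mostly with a low value. They report only what shows in the picture. A call takes as long as a camera call.
- ctrl.find_in(camera, name): "uv" ([column, row] in pixels, amid what is visible of it).
- ctrl.mark_of(camera, name): "uv" ([column, row] in pixels: a listed point, or the origin of a listed thing).
The state is a dict: "time": time; "joints": joint angles; "qd": joint speeds; "effort": joint torques, N m; "tool_pos": TCP position; "tool_rot": TCP orientation; "wrist_force": force on the tool from outside, world axes, zero at the start; "torque": the same for the moment, N m; "gripper_width": opening from 0.0 (shut) to 1.0 (fully open); "grasp_force": force on a finger pad.
Only numpy, scipy, OpenCV 4.12 (cv2) and the standard library are available. Lean on these libraries where they do the work, as an engineer would, in place of code of your own. Each camera call takes 0.05 s, during which the arm holds its last target. There are 200 camera calls.

## Task

Make the little photo stand ready for the bench camera: first stand exactly two of the four blue tins in its tray, side by side or as you like, leaving the other two standing on the bench. Then flip the yellow kickstand leg over backwards past its centre until it drops fully down behind the frame, and last bring the white backdrop frame forward to upright by its red hub and finish while still holding it upright, for it tips back if let go. Do not disturb the flat orange tin on the mat or the needle bottle.

Things in the scene. Friction and masses are not known exactly. Their poses are not given: they have to be found in the camera images.
- stand: photo stand, screwed to the bench: grey base plate 8 mm thick, 210 mm wide in y at the front. Origin on the bench below the backdrop's hinge; x points to its back (away from the robot at yaw 0), y left, z up. It extends 135 mm to the front and 90 mm to the back. The backdrop's hinge axis runs along its y, 25 mm above the origin
- tray (a point): centre of the inner floor of the aluminium tray in front of the backdrop (98 mm in front of the stand's origin, floor 12 mm above the bench); inside 56 mm in x by 188 mm in y of the stand, with a lip only 5 mm above the floor. Axes as the stand's
- backdrop: white panel in a dark metal frame, 150 wide, 12 mm thick; origin on its hinge axis, z up along the panel (panel from 10 to 160 mm), x its normal to the back. Starts leaning back 0.35 rad on two rest struts; it swings forwards (towards the tray) to upright and 0.25 rad beyond. A hinge spring always tips it back: about 3 to 4 N at the hub holds it upright
- hub (a point): middle of the red hub on the backdrop's top: a round bar of diameter 24 mm, 64 mm long along the hinge axis, 190 mm from the hinge axis. It is carried on two necks 54 mm apart, so that fingers 22 mm wide can take it in the middle from above, closing along the stand's x; it may turn between them as the backdrop is raised
- leg (a joint): angle of the yellow kickstand leg about its pivot on the backdrop's left edge, axis along the stand's y (rad): 0 folded up (start: it points up, 0.3 rad forward of vertical, kept there by its own weight), 3.07 fully down behind the frame. Dead centre, where it points straight up, is at 0.65 (backdrop at rest); pushed past that to about 0.9 it drops to the down stop by itself within 2 s
- leg_pivot (a point): pivot of the leg: 95 mm to the left (+y of the stand) of the backdrop's middle, 110 mm up the panel from the hinge
- leg_foot (a point): centre of the leg's black rubber foot (ball of diameter 14 mm), 130 mm from the pivot. The leg is a yellow bar 10 x 8 mm with a steel weight 14 x 12 x 30 mm below the foot; folded up it stands clear beside the panel, its foot 255 mm above the bench (go round or over it), and under 1 N from the robot's side pushes it to the back (+x of the stand)
- mat: black rubber mat, fixed, 260 x 170 mm, 2 mm thick; origin at the centre of its underside. All five tins start on it, at least 70 mm apart
- tin1: one of four identical small round blue tins with a grey lower edge, diameter 30, height 30 mm, about 80 g; origin at the centre of its underside, z up. Starts upright on the mat
- tin2: one of four identical small round blue tins with a grey lower edge, diameter 30, height 30 mm, about 80 g; origin at the centre of its underside, z up. Starts upright on the mat
- tin3: one of four identical small round blue tins with a grey lower edge, diameter 30, height 30 mm, about 80 g; origin at the centre of its underside, z up. Starts upright on the mat
- tin4: one of four identical small round blue tins with a grey lower edge, diameter 30, height 30 mm, about 80 g; origin at the centre of its underside, z up. Starts upright on the mat
- flat_tin: flat round orange-yellow tin, diameter 48, height 17 mm, standing on the mat: a bystander; origin at the centre of its underside
- needle_bottle: small whitish bottle with a needle on top, diameter 28, height 87 mm, standing to the left: a bystander; origin at the centre of its underside

How it is judged:
By the outcome, as a careful person would: the job done as asked, in the order asked, and still so for the second after the job is handed in, while the arm keeps its last pose, push and grip.
It also fails if it takes over 72 s, if anything falls off the work surface, if the arm or the gripper's body presses on something with over 40 N, if the wrist force passes 120 N, or if a joint passes its speed limit or range.

## Working session

There is one attempt and no reset: what is moved stays moved. The work goes in short steps, Python scripts to look and compute and a tool call to move; the robot and the scene stay as the last step left them, time stands still between calls to the robot, and variables do not carry over. Pictures are saved under pics/ and viewed, at most 10 in all, crops included, and the job is handed in when it is done.

Besides the shell and the picture viewer there is one more tool, called after "Request:" as name([rows], argument=value, ...), one row to a line, values as JSON. move_arm: Moves the arm, as the interface text tells. Its arguments: {"type":"object","properties":{"steps":{"type":"array"},"squeeze":{"type":"number"}},"required":["steps"]}

```bash
ls; mkdir -p pics
cat > h.py <<'E'
import numpy as np, cv2
from rig import ctrl
from scipy.spatial.transform import Rotation as R
def proj(cam,P):
    i=ctrl.camera_info(cam);T=np.linalg.inv(np.array(i["pose"]))
    p=T[:3,:3]@np.asarray(P,float)+T[:3,3]
    return np.array([i["fx"]*p[0]/-p[2]+i["cx"], i["fy"]*-p[1]/-p[2]+i["cy"]])
def ray(cam,uv):
    i=ctrl.camera_info(cam);T=np.array(i["pose"])
    d=np.array([(uv[0]-i["cx"])/i["fx"],-(uv[1]-i["cy"])/i["fy"],-1])
    return T[:3,3],T[:3,:3]@d
def at_z(cam,uv,z):
    o,d=ray(cam,uv); return o+d*(z-o[2])/d[2]
def at_d(cam,uv,dep):
    o,d=ray(cam,uv); v=dep[int(round(uv[1])),int(round(uv[0]))]; return o+d*v
E
python3 - <<'E'
from h import *
for c in ["scene","side"]:
    im,d=ctrl.capture(c); cv2.imwrite(f"pics/{c}0.png",im[:,:,::-1]); i=ctrl.camera_info(c)
    print(c,{k:np.round(v,3).tolist() if k!='x' else v for k,v in i.items() if not isinstance(v,str)})
    for n in ["tin1","flat_tin","needle_bottle","stand","tray","backdrop","hub","leg_pivot","leg_foot","mat"]:
        for m in ctrl.mark_of(c,n)[:5]:
            print(n,np.round(m["uv"],1),round(m["confidence"],2),np.round(at_z(c,m["uv"],{'tray':.012,'hub':.2,'tin1':.002,'flat_tin':.002,'backdrop':.025,'leg_foot':.255}.get(n,0)),3),np.round(at_d(c,m["uv"],d),3))
s=ctrl.read_state(); print({k:np.round(v,3).tolist() for k,v in s.items()})
E
```

```text
pics
scene {'fx': 454.48, 'fy': 454.48, 'cx': 318.705, 'cy': 239.746, 'pose': [[-0.472, 0.585, -0.659, -0.353], [-0.882, -0.325, 0.342, 0.541], [-0.014, 0.743, 0.669, 1.068], [0.0, 0.0, 0.0, 1.0]]}
tin1 [378.4 232.6] 0.64 [ 0.628 -0.208  0.002] [ 0.617 -0.2    0.014]
tin1 [406.5 235. ] 0.58 [ 0.569 -0.288  0.002] [ 0.559 -0.279  0.014]
tin1 [402.8 266.6] 0.44 [ 0.448 -0.184  0.002] [ 0.436 -0.173  0.018]
tin1 [392.3 246.3] 0.44 [ 0.545 -0.21   0.002] [ 0.529 -0.197  0.021]
flat_tin [431.  258.6] 0.61 [ 0.433 -0.288  0.002] [ 0.416 -0.27   0.025]
needle_bottle [234.1 349.3] 0.45 [0.413 0.414 0.   ] [0.397 0.417 0.022]
stand [306.2 264.1] 0.93 [0.613 0.087 0.   ] [0.606 0.091 0.008]
tray [318.8 282.6] 0.86 [0.51  0.095 0.012] [0.508 0.096 0.015]
tray [389.8 245.5] 0.74 [ 0.544 -0.198  0.012] [ 0.536 -0.192  0.021]
backdrop [307.3 260.8] 0.89 [0.603 0.088 0.025] [0.602 0.088 0.026]
hub [293.6 202.6] 0.83 [0.695 0.083 0.2  ] [0.672 0.093 0.219]
hub [320.9 280.7] 0.35 [0.36  0.166 0.2  ] [0.515 0.085 0.012]
leg_pivot [272.8 236.3] 0.59 [0.795 0.128 0.   ] [0.636 0.185 0.148]
mat [404.6 24
[... 1502 characters left out ...]
 0.566 -0.298  0.   ] [ 0.565 -0.304  0.006]
leg_foot [331.4 189.5] 0.69 [0.602 0.161 0.255] [0.655 0.669 0.003]
leg_foot [285.1 338.5] 0.68 [ 0.458 -0.457  0.255] [ 0.454 -0.196  0.007]
mat [333.6 263.5] 0.68 [ 0.613  0.144 -0.   ] [0.606 0.082 0.044]
mat [318.4 354.3] 0.56 [ 0.537 -0.249  0.   ] [ 0.537 -0.25   0.001]
{'time': 1.1, 'joints': [1.129, 0.521, -0.036, 1.6, 0.021, 1.021, -0.113], 'qd': [-0.001, 0.0, -0.001, 0.001, 0.002, 0.0, -0.0], 'effort': [0.001, -92.684, 1.978, -37.025, 0.018, 0.002, -0.0], 'tool_pos': [0.227, -0.582, 0.231], 'tool_rot': [-3.087, -0.581, 0.0], 'wrist_force': [-0.091, 0.026, 1.105], 'torque': [0.009, -0.001, 0.021], 'grasp_force': 0.0, 'gripper_width': 1.0}
```

View images.

View pics/scene0.png

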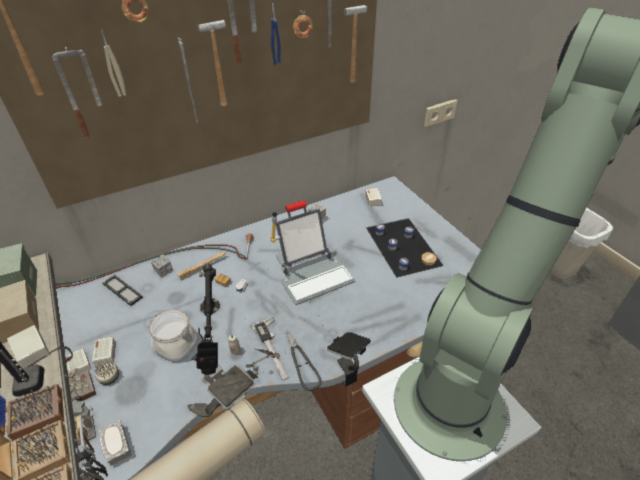

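View pics/side0.png

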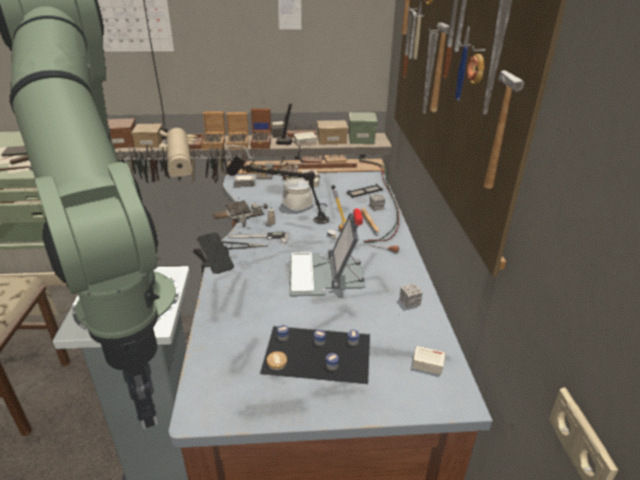

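The scene shows the mat at the right with four blue tins and the orange tin (430,258). The stand is near (310,260), with the red hub at (295,206) and the yellow leg at (274,228). The side view agrees: hub (358,213), tray (302,273).

Request:
move_arm([
  [0, 0, 0, 0, 0, 0.124, 50],
  [0, 0, 0, 0, 0, 0.124, 50],
  [0, 0, 0, 0, 0, 0.124, 50],
  [23, -32, 0, 0, 0, 0, 50],
  [23, -32, 0, 0, 0, 0, 50],
  [23, -32, 0, 0, 0, 0, 50],
  [23, -32, 0, 0, 0, 0, 50],
  [23, -32, 0, 0, 0, 0, 50],
  [23, -32, 0, 0, 0, 0, 50],
  [23, -32, 0, 0, 0, 0, 50],
])

```text
time: 1.93
tool_pos: [0.3889, -0.3567, 0.2315]
tool_rot: [3.141, -0.001, 0.001]
wrist_force: [1.4, -0.5, -0.9]
gripper_width: 0.585
grasp_force: 0.0
```

Request:
move_arm([
  [23, -32, 0, 0, 0, 0, 50],
  [23, -32, 0, 0, 0, 0, 50],
  [23, -32, 0, 0, 0, 0, 50],
  [23, -32, 0, 0, 0, 0, 50],
  [0, 0, 0, 0, 0, 0, 50],
  [0, 0, 0, 0, 0, 0, 50],
  [0, 0, 0, 0, 0, 0, 50],
])

```text
time: 2.52
tool_pos: [0.4799, -0.2306, 0.2313]
tool_rot: [3.141, -0.0, -0.0]
wrist_force: [0.0, -0.8, 0.2]
gripper_width: 0.584
grasp_force: 0.0
```

Run:
```python
from h import *
s=ctrl.read_state(); print({k:np.round(s[k],3).tolist() for k in("time","joints","tool_pos","tool_rot","wrist_force")})
im,d=ctrl.capture("wrist"); cv2.imwrite("pics/w1.png",im[:,:,::-1])
for n,z in [("tin1",.002),("flat_tin",.002)]:
  for m in ctrl.mark_of("wrist",n): print(n,np.round(m["uv"]),round(m["confidence"],2),np.round(at_z("wrist",m["uv"],z),3))
# stand yaw/pose from scene cloud
im,d=ctrl.capture("scene"); i=ctrl.camera_info("scene");T=np.array(i["pose"])
v,u=np.mgrid[0:480,0:640]
P=np.stack([(u-i["cx"])/i["fx"]*d,-(v-i["cy"])/i["fy"]*d,-d],-1)@T[:3,:3].T+T[:3,3]
w=(im.min(-1)>190)&(abs(P[...,0]-.508)<.06)&(abs(P[...,1]-.09)<.13)&(P[...,2]<.03)&(P[...,2]>0)
ij=np.argwhere(w); pts=np.array([at_z("scene",(b,a),.012)[:2] for a,b in ij]).astype(np.float32)
print(len(pts),cv2.minAreaRect(pts*1000), np.percentile(pts,[1,50,99],axis=0))
red=(im[...,0]>130)&(im[...,1]<70)&(im[...,2]<70)&(abs(P[...,0]-.67)<.08)&(abs(P[...,1]-.09)<.1)&(P[...,2]>.15)
q=P[red];print("hub",len(q),np.median(q,0),np.linalg.svd(q-q.mean(0),full_matrices=False)[2][0],np.percentile(q,[3,97],axis=0))
im2,d=ctrl.capture("side");
for c in("scene","side"):
  for n in("leg_foot","leg_pivot"):
    for m in ctrl.mark_of(c,n)[:2]:
      o,r=ray(c,m["uv"]); t=(.181-o[1])/r[1]; print(c,n,np.round(m["uv"]),round(m["confidence"],2),np.round(o+r*t,3))
```

```text
{'time': 2.517, 'joints': [0.382, 0.375, -0.06, 1.842, 0.028, 0.925, -1.261], 'tool_pos': [0.48, -0.231, 0.231], 'tool_rot': [3.141, -0.0, -0.0], 'wrist_force': [0.023, -0.848, 0.232]}
tin1 [273. 234.] 0.94 [ 0.446 -0.184  0.002]
tin1 [391. 111.] 0.88 [ 0.562 -0.295  0.002]
tin1 [298. 138.] 0.64 [ 0.539 -0.211  0.002]
flat_tin [364. 249.] 0.75 [ 0.431 -0.275  0.002]
951 ((514.1900024414062, 89.9930648803711), (89.39299011230469, 200.5723114013672), 5.517980575561523) [[ 0.47869352 -0.00831768]
 [ 0.51004899  0.09178711]
 [ 0.54536319  0.18665063]]
hub 113 [0.66261198 0.08885327 0.21293522] [-0.02108397 -0.99942686 -0.02648421] [[0.65654291 0.05981755 0.20401382]
 [0.67108118 0.11872724 0.21923332]]
scene leg_foot [272. 214.] 0.69 [0.635 0.181 0.235]
scene leg_foot [323. 281.] 0.59 [0.322 0.181 0.242]
scene leg_pivot [274. 239.] 0.48 [0.64  0.181 0.131]
side leg_foot [332. 187.] 0.61 [0.605 0.181 0.254]
side leg_pivot [341. 222.] 0.58 [0.637 0.181 0.13 ]
side leg_pivot [302. 270.] 0.34 [ 0.514  0.181 -0.047]
```

View pics/w1.png

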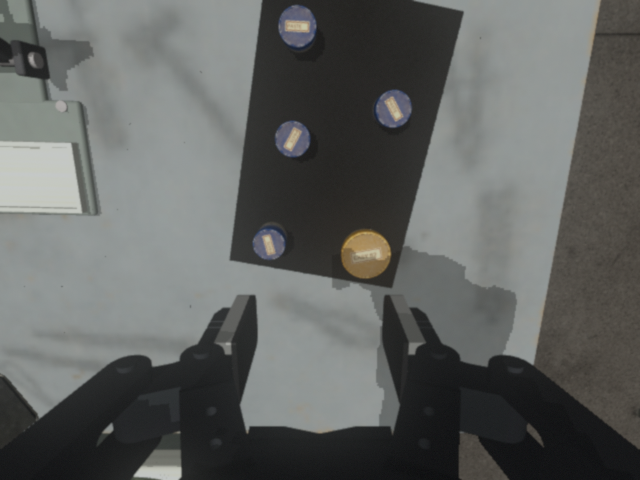

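The wrist view shows tins at (269,242), (293,139), (394,108) and (297,27), with the orange tin at (366,254). I'll take the tin at (269,242) first, then the one at (293,139).

Request:
move_arm([
  [-15, -23, 20, 0, 0, 0, 50],
  [-15, -23, 20, 0, 0, 0, 50],
  [0, 0, 36, 0, 0, 0, 50],
  [0, 0, 36, 0, 0, 0, 50],
  [0, 0, 36, 0, 0, 0, 50],
  [0, 0, 36, 0, 0, 0, 50],
  [0, 0, 25, 0, 0, 0, 50],
  [0, 0, 13, 0, 0, 0, 50],
  [0, 0, 0, 0, 0, 0, 50],
  [0, 0, 0, 0, 0, 0, 50],
])

```text
time: 3.8
tool_pos: [0.4499, -0.1843, 0.0092]
tool_rot: [-3.141, 0.001, 0.002]
wrist_force: [0.9, -0.6, 0.2]
gripper_width: 0.585
grasp_force: 0.0
```

Request:
move_arm([
  [0, 0, 0, 0, 0, 0, 20],
  [0, 0, 0, 0, 0, 0, 20],
  [0, 0, 0, 0, 0, 0, 20],
  [0, 0, 0, 0, 0, 0, 20],
  [0, 0, 0, 0, 0, 0, 20],
], squeeze=30)

```text
time: 4.22
tool_pos: [0.4509, -0.1847, 0.0107]
tool_rot: [3.141, -0.001, 0.003]
wrist_force: [-0.4, -0.6, 4.6]
gripper_width: 0.336
grasp_force: 29.2
```

Request:
move_arm([
  [0, 0, -20, 0, 0, 0, 20],
  [0, 0, -35, 0, 0, 0, 20],
  [0, 0, -35, 0, 0, 0, 20],
  [6.3, -35.5, 0, 0, 0, 0, 20],
  [6.3, -35.5, 0, 0, 0, 0, 20],
  [6.3, -35.5, 0, 0, 0, 0, 20],
  [6.3, -35.5, 0, 0, 0, 0, 20],
  [6.3, -35.5, 0, 0, 0, 0, 20],
  [6.3, -35.5, 0, 0, 0, 0, 20],
  [6.3, -35.5, 0, 0, 0, 0, 20],
])

```text
time: 5.05
tool_pos: [0.4947, 0.066, 0.1006]
tool_rot: [-3.141, 0.001, -0.003]
wrist_force: [1.4, -0.7, -0.4]
gripper_width: 0.339
grasp_force: 30.0
```

Request:
move_arm([
  [6.3, -35.5, 0, 0, 0, 0, 20],
  [6.3, -35.5, 0, 0, 0, 0, 20],
  [0, 0, 0, 0, 0, 0, 20],
  [0, 0, 0, 0, 0, 0, 20],
])

```text
time: 5.38
tool_pos: [0.5071, 0.1373, 0.1002]
tool_rot: [-3.141, -0.005, -0.002]
wrist_force: [-0.3, -1.9, -1.2]
gripper_width: 0.334
grasp_force: 30.0
```

Run:
```python
from h import *
s=ctrl.read_state(); print({k:np.round(s[k],3).tolist() for k in("time","tool_pos","tool_rot","grasp_force","gripper_width")})
im,d=ctrl.capture("wrist"); cv2.imwrite("pics/w2.png",im[:,:,::-1])
for n,z in [("tin1",.012),("tray",.012),("stand",0)]:
  for m in ctrl.mark_of("wrist",n): print(n,np.round(m["uv"]),round(m["confidence"],2),np.round(at_z("wrist",m["uv"],z),3))
```

```text
{'time': 5.383, 'tool_pos': [0.507, 0.137, 0.1], 'tool_rot': [-3.141, -0.005, -0.002], 'grasp_force': 30.003, 'gripper_width': 0.334}
tin1 [320. 314.] 0.89 [0.46  0.135 0.012]
tray [398. 246.] 0.84 [0.507 0.086 0.012]
stand [417.  76.] 0.69 [0.606 0.078 0.   ]
stand [406.  80.] 0.57 [0.604 0.084 0.   ]
```

View pics/w2.png

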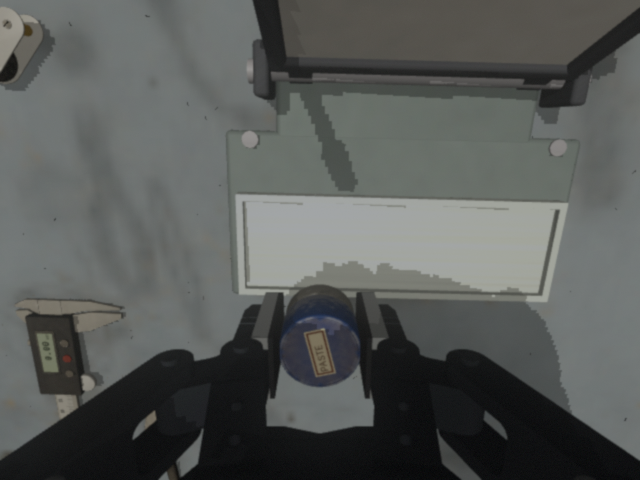

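The tin is held at (320,345). The tray is at (400,247), with hardly any yaw. I'll lower it.

Request:
move_arm([
  [0, 3, 30, 0, 0, 0, 20],
  [0, 3, 25, 0, 0, 0, 20],
  [0, 0, 15, 0, 0, 0, 20],
  [0, 0, 8.5, 0, 0, 0, 20],
  [0, 0, 0, 0, 0, 0, 20],
  [0, 0, 0, 0, 0, 0, 20],
  [0, 0, 0, 0, 0, 0, 48],
  [0, 0, 0, 0, 0, 0, 48],
  [0, 0, 0, 0, 0, 0, 48],
  [0, 0, 0, 0, 0, 0, 48],
])

```text
time: 6.42
tool_pos: [0.5071, 0.1292, 0.0213]
tool_rot: [-3.141, 0.0, -0.001]
wrist_force: [-0.7, -0.6, -0.3]
gripper_width: 0.565
grasp_force: 0.0
```

Request:
move_arm([
  [0, 0, -20, 0, 0, 0, 48],
  [0, 0, -35, 0, 0, 0, 48],
  [0, 0, -35, 0, 0, 0, 48],
  [4, 34, 0, 0, 0, 0, 48],
  [4, 34, 0, 0, 0, 0, 48],
  [4, 34, 0, 0, 0, 0, 48],
  [4, 34, 0, 0, 0, 0, 48],
  [4, 34, 0, 0, 0, 0, 48],
  [4, 34, 0, 0, 0, 0, 48],
  [4, 34, 0, 0, 0, 0, 48],
])

```text
time: 7.25
tool_pos: [0.5348, -0.1106, 0.1111]
tool_rot: [3.142, -0.0, 0.001]
wrist_force: [1.1, 0.5, 0.1]
gripper_width: 0.562
grasp_force: 0.0
```

Request:
move_arm([
  [4, 34, 0, 0, 0, 0, 48],
  [4, 34, 0, 0, 0, 0, 48],
  [0, 34, 0, 0, 0, 0, 48],
  [0, 0, 0, 0, 0, 0, 48],
  [0, 0, 0, 0, 0, 0, 48],
  [0, 0, 0, 0, 0, 0, 48],
])

```text
time: 7.75
tool_pos: [0.5428, -0.2103, 0.1108]
tool_rot: [-3.141, 0.0, -0.0]
wrist_force: [-0.1, 1.5, 0.2]
gripper_width: 0.559
grasp_force: 0.0
```

Run:
```python
from h import *
s=ctrl.read_state(); print({k:np.round(s[k],3).tolist() for k in("time","tool_pos","tool_rot","grasp_force","gripper_width")})
im,d=ctrl.capture("scene")
im,d=ctrl.capture("wrist")
for c in("wrist","scene"):
 for n,z in [("tin1",.002)]:
  for m in ctrl.mark_of(c,n): print(n,np.round(m["uv"]),round(m["confidence"],2),np.round(at_z(c,m["uv"],z),3))
```

```text
{'time': 7.75, 'tool_pos': [0.543, -0.21, 0.111], 'tool_rot': [-3.141, 0.0, -0.0], 'grasp_force': 0.0, 'gripper_width': 0.559}
tin1 [322. 106.] 0.86 [ 0.626 -0.21   0.002]
tin1 [317. 240.] 0.8 [ 0.54  -0.207  0.002]
tin1 [447. 204.] 0.59 [ 0.565 -0.292  0.002]
tin1 [391. 246.] 0.67 [ 0.547 -0.207  0.002]
tin1 [376. 232.] 0.57 [ 0.636 -0.204  0.002]
tin1 [311. 288.] 0.56 [0.512 0.123 0.002]
tin1 [407. 236.] 0.43 [ 0.565 -0.288  0.002]
```

Request:
move_arm([
  [0, -2, 36, 0, 0, 0, 48],
  [0, 0, 36, 0, 0, 0, 48],
  [0, 0, 20, 0, 0, 0, 48],
  [0, 0, 9.5, 0, 0, 0, 48],
  [0, 0, 0, 0, 0, 0, 48],
  [0, 0, 0, 0, 0, 0, 20],
  [0, 0, 0, 0, 0, 0, 20],
  [0, 0, 0, 0, 0, 0, 20],
  [0, 0, 0, 0, 0, 0, 20],
  [0, 0, 0, 0, 0, 0, 20],
])

```text
time: 8.78
tool_pos: [0.5437, -0.2091, 0.0107]
tool_rot: [3.141, -0.001, 0.003]
wrist_force: [-0.3, -0.1, 8.6]
gripper_width: 0.338
grasp_force: 30.4
```

Request:
move_arm([
  [0, 0, -20, 0, 0, 0, 20],
  [0, 0, -35, 0, 0, 0, 20],
  [0, 0, -35, 0, 0, 0, 20],
  [-5, -35, 0, 0, 0, 0, 20],
  [-5, -35, 0, 0, 0, 0, 20],
  [-5, -35, 0, 0, 0, 0, 20],
  [-5, -35, 0, 0, 0, 0, 20],
  [-5, -35, 0, 0, 0, 0, 20],
  [-5, -35, 0, 0, 0, 0, 20],
  [-5, -35, 0, 0, 0, 0, 20],
])

```text
time: 9.62
tool_pos: [0.5076, 0.0377, 0.1001]
tool_rot: [-3.141, 0.001, -0.002]
wrist_force: [1.2, -0.4, -2.2]
gripper_width: 0.339
grasp_force: 30.1
```

Request:
move_arm([
  [-1, -5, 0, 0, 0, 0, 20],
  [0, 0, 0, 0, 0, 0, 20],
  [0, 0, 0, 0, 0, 0, 20],
])

```text
time: 9.87
tool_pos: [0.5071, 0.041, 0.0998]
tool_rot: [3.141, 0.001, 0.001]
wrist_force: [-0.1, -1.4, -1.4]
gripper_width: 0.337
grasp_force: 30.1
```

Request:
move_arm([
  [0, -2, 30, 0, 0, 0, 20],
  [0, 0, 25, 0, 0, 0, 20],
  [0, 0, 15, 0, 0, 0, 20],
  [0, 0, 8.5, 0, 0, 0, 20],
  [0, 0, 0, 0, 0, 0, 20],
  [0, 0, 0, 0, 0, 0, 20],
  [0, 0, 0, 0, 0, 0, 48],
  [0, 0, 0, 0, 0, 0, 48],
  [0, 0, 0, 0, 0, 0, 48],
  [0, 0, 0, 0, 0, 0, 48],
])

```text
time: 10.7
tool_pos: [0.5071, 0.0431, 0.0213]
tool_rot: [-3.141, 0.001, -0.001]
wrist_force: [0.3, 0.1, 0.6]
gripper_width: 0.565
grasp_force: 0.0
```

Request:
move_arm([
  [0, 0, -20, 0, 0, 0, 48],
  [0, 0, -35, 0, 0, 0, 48],
  [0, 0, -35, 0, 0, 0, 0],
  [0, 0, -35, 0, 0, 0, 0],
  [0, -35, -35, 0, 0, 0, 0],
  [0, -35, -35, 0, 0, 0, 0],
  [0, -35, 0, 0, 0, 0, 0],
  [0, -35, 0, 0, 0, 0, 0],
  [0, -1, 0, 0, 0, 0, 0],
  [0, 0, 0, 0, 0, 0, 0],
])

```text
time: 11.53
tool_pos: [0.5065, 0.1751, 0.2049]
tool_rot: [-3.141, -0.005, -0.0]
wrist_force: [-0.2, -0.9, -0.0]
gripper_width: 0.004
grasp_force: 0.0
```

Run:
```python
from h import *
s=ctrl.read_state(); print({k:np.round(s[k],3).tolist() for k in("time","joints","tool_pos","tool_rot","gripper_width")})
im,d=ctrl.capture("side"); a=im[130:330,230:430]
im2,d2=ctrl.capture("scene"); b=im2[150:350,210:410]
cv2.imwrite("pics/c3.png",cv2.resize(np.hstack([a,b]),(800,400),interpolation=cv2.INTER_CUBIC)[:,:,::-1])
for c in("side","scene"):
 for n,z in [("tin1",.012)]:
  for m in ctrl.mark_of(c,n): print(c,n,np.round(m["uv"]),round(m["confidence"],2),np.round(at_z(c,m["uv"],z),3))
 for n in("leg_foot","leg_pivot"):
  for m in ctrl.mark_of(c,n)[:2]: 
      o,r=ray(c,m["uv"]); t=(.181-o[1])/r[1]; print(c,n,np.round(m["uv"]),round(m["confidence"],2),np.round(o+r*t,3))
```

```text
{'time': 11.533, 'joints': [-0.386, 0.413, -0.076, 1.861, 0.039, 0.869, -2.048], 'tool_pos': [0.506, 0.175, 0.205], 'tool_rot': [-3.141, -0.005, -0.0], 'gripper_width': 0.004}
side tin1 [332. 366.] 0.67 [ 0.567 -0.302  0.012]
side tin1 [353. 342.] 0.51 [ 0.627 -0.224  0.012]
side tin1 [300. 279.] 0.49 [0.503 0.051 0.012]
side tin1 [301. 264.] 0.41 [0.507 0.128 0.012]
side leg_foot [330. 187.] 0.71 [0.601 0.181 0.254]
side leg_pivot [345. 224.] 0.44 [0.651 0.181 0.124]
scene tin1 [335. 276.] 0.69 [0.509 0.039 0.012]
scene tin1 [311. 290.] 0.62 [0.497 0.131 0.012]
scene tin1 [376. 234.] 0.58 [ 0.617 -0.192  0.012]
scene tin1 [409. 235.] 0.39 [ 0.557 -0.287  0.012]
scene leg_foot [275. 215.] 0.48 [0.609 0.181 0.25 ]
scene leg_pivot [272. 240.] 0.62 [0.655 0.181 0.116]
```

View pics/c3.png

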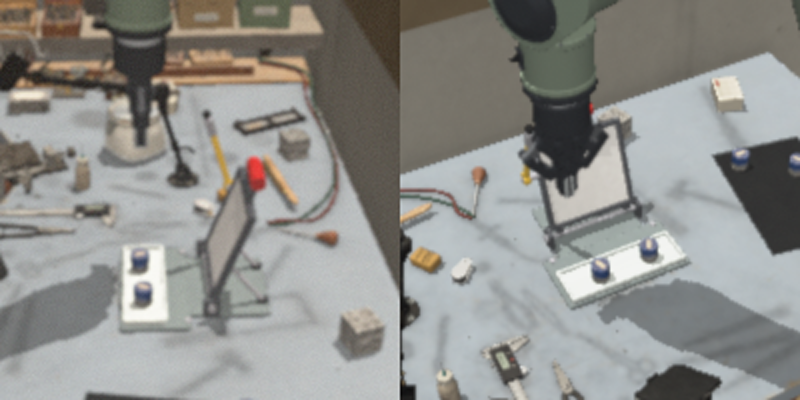

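Both tins stand in the tray (side crop 140,258 and 143,292). The leg is still up, with its foot near (0.604, 0.181, 0.254). I'll push the leg back with closed fingers.

Request:
move_arm([
  [0, -13, -13, 0, 0, 0, 0],
  [25, 0, 0, 0, 0, 0, 0],
  [25, 0, 0, 0, 0, 0, 0],
  [20, 0, 0, 0, 0, 0, 0],
  [10, 0, 0, 0, 0, 0, 0],
  [10, 0, 0, 0, 0, 0, 0],
  [10, 0, 0, 0, 0, 0, 0],
  [10, 0, 0, 0, 0, 0, 0],
  [10, 0, 0, 0, 0, 0, 0],
  [10, 0, 0, 0, 0, 0, 0],
])

```text
time: 12.77
tool_pos: [0.6374, 0.1855, 0.2176]
tool_rot: [3.141, -0.001, -0.001]
wrist_force: [-0.3, 0.3, 0.0]
gripper_width: -0.0
grasp_force: 0.2
```

Request:
move_arm([
  [10, 0, 0, 0, 0, 0, 0],
  [10, 0, 0, 0, 0, 0, 0],
  [10, 0, 0, 0, 0, 0, 0],
  [10, 0, 0, 0, 0, 0, 0],
  [5, 0, 0, 0, 0, 0, 0],
  [0, 0, 0, 0, 0, 0, 0],
  [0, 0, 0, 0, 0, 0, 0],
])

```text
time: 13.35
tool_pos: [0.6816, 0.1858, 0.2174]
tool_rot: [3.141, -0.001, -0.001]
wrist_force: [-0.6, -0.1, 0.4]
gripper_width: 0.0
grasp_force: 0.0
```

Run:
```python
from h import *
s=ctrl.read_state(); print({k:np.round(s[k],3).tolist() for k in("time","joints","tool_pos","tool_rot","wrist_force")})
im,d=ctrl.capture("side"); a=im[130:330,230:430]
im2,d2=ctrl.capture("scene"); b=im2[150:350,210:410]
cv2.imwrite("pics/c4.png",cv2.resize(np.hstack([a,b]),(800,400),interpolation=cv2.INTER_CUBIC)[:,:,::-1])
```

```text
{'time': 13.35, 'joints': [-0.321, 0.67, -0.049, 1.368, 0.034, 1.105, -1.946], 'tool_pos': [0.682, 0.186, 0.217], 'tool_rot': [3.141, -0.001, -0.001], 'wrist_force': [-0.615, -0.087, 0.354]}
```

View pics/c4.png

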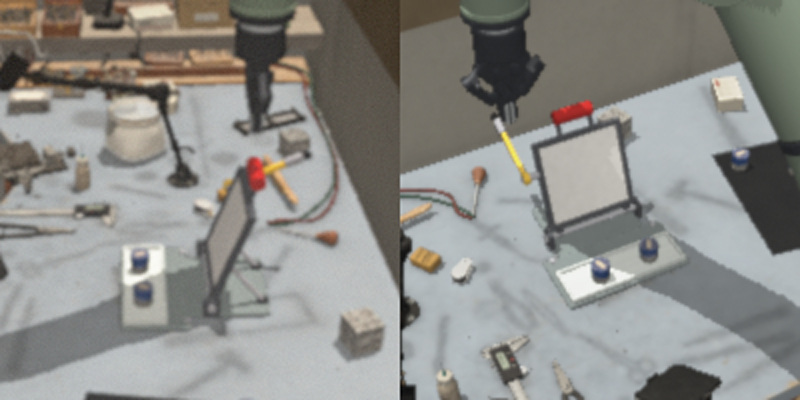

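The leg is past centre and falling backwards (scene crop 510,150). I'll go above the hub and turn the gripper.

Request:
move_arm([
  [0, 0, -35, 0, 0, 0, 0],
  [0, 0, -35, 0, 0, 0, 0],
  [-4, 33, 0, 0, 0, 0, 60],
  [-4, 33, 0, 0, 0, 0, 60],
  [-4, 33, 0, 0, 0, 0, 60],
  [0, 0, 0, 0, 0, -0.12, 60],
  [0, 0, 0, 0, 0, -0.12, 60],
  [0, 0, 0, 0, 0, -0.12, 60],
  [0, 0, 0, 0, 0, -0.12, 60],
  [0, 0, 0, 0, 0, -0.12, 60],
])

```text
time: 14.28
tool_pos: [0.6695, 0.0871, 0.288]
tool_rot: [2.998, 0.937, 0.0]
wrist_force: [-0.1, 0.1, 0.0]
gripper_width: 0.702
grasp_force: 0.0
```

Request:
move_arm([
  [0, 0, 0, 0, 0, -0.12, 60],
  [0, 0, 0, 0, 0, -0.12, 60],
  [0, 0, 0, 0, 0, -0.12, 60],
  [0, 0, 0, 0, 0, -0.12, 60],
  [0, 0, 0, 0, 0, -0.12, 60],
  [0, 0, 0, 0, 0, -0.12, 60],
  [0, 0, 0, 0, 0, -0.12, 60],
  [0, 0, 0, 0, 0, -0.12, 60],
  [0, 0, 0, 0, 0, 0, 60],
  [0, 0, 0, 0, 0, 0, 60],
])

```text
time: 15.12
tool_pos: [0.6697, 0.0869, 0.2879]
tool_rot: [-2.238, -2.205, -0.0]
wrist_force: [-0.5, 0.8, -1.0]
gripper_width: 0.705
grasp_force: 0.0
```

Run:
```python
from h import *
s=ctrl.read_state(); print({k:np.round(s[k],3).tolist() for k in("time","joints","tool_pos","tool_rot","wrist_force")})
print(R.from_rotvec(s["tool_rot"]).as_matrix().round(3))
for c in("wrist","side","scene"):
  im,d=ctrl.capture(c)
  if c=="wrist": a=im
  if c=="side": b=im[130:330,230:430]
  if c=="scene": e=im[150:350,210:410]
  for m in ctrl.mark_of(c,"hub")[:2]: print(c,np.round(m["uv"]),round(m["confidence"],2),np.round(at_z(c,m["uv"],.2035),3))
b=cv2.resize(np.vstack([b,e]),(240,480),interpolation=cv2.INTER_CUBIC)
cv2.imwrite("pics/c5.png",cv2.resize(np.hstack([a,b]),(800,436))[:,:,::-1])
```

```text
{'time': 15.117, 'joints': [0.022, 0.582, -0.394, 1.37, 0.225, 1.234, -0.402], 'tool_pos': [0.67, 0.087, 0.288], 'tool_rot': [-2.238, -2.205, -0.0], 'wrist_force': [-0.47, 0.823, -1.044]}
[[ 0.015  1.     0.   ]
 [ 1.    -0.015  0.   ]
 [ 0.     0.    -1.   ]]
wrist [318. 248.] 0.59 [0.669 0.087 0.204]
side [358. 211.] 0.97 [0.678 0.119 0.204]
scene [294. 205.] 0.76 [0.681 0.09  0.204]
```

View pics/c5.png

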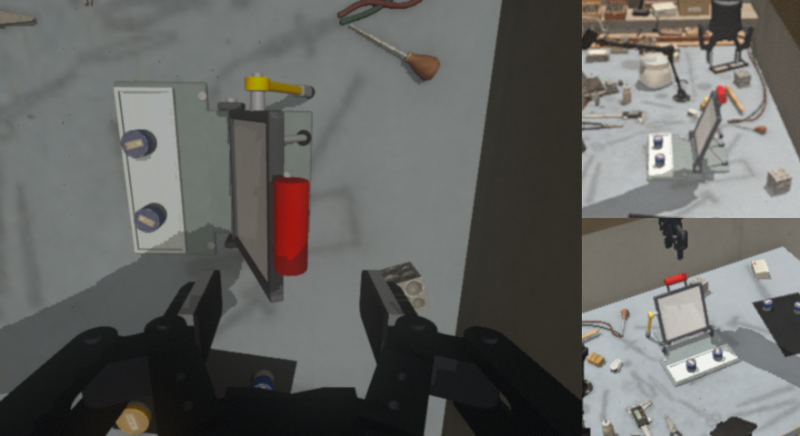

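From above, the hub is centred at about (291,226) and the leg is down behind the frame (foot 308,92). I'll descend and grip.

Request:
move_arm([
  [0, 0, 30, 0, 0, 0, 60],
  [0, 0, 30, 0, 0, 0, 60],
  [0, 0, 20, 0, 0, 0, 60],
  [0, 0, 12, 0, 0, 0, 60],
  [0, 0, 9, 0, 0, 0, 60],
  [0, 0, 0, 0, 0, 0, 60],
  [0, 0, 0, 0, 0, 0, 60],
])

```text
time: 16.0
tool_pos: [0.6703, 0.0872, 0.1874]
tool_rot: [2.234, 2.209, 0.001]
wrist_force: [-0.2, -0.8, 0.4]
gripper_width: 0.702
grasp_force: 0.0
```

Request:
move_arm([
  [0, 0, 0, 0, 0, 0, 15],
  [0, 0, 0, 0, 0, 0, 15],
  [0, 0, 0, 0, 0, 0, 15],
  [0, 0, 0, 0, 0, 0, 15],
  [0, 0, 0, 0, 0, 0, 15],
  [0, 0, 0, 0, 0, 0, 15],
], squeeze=30)

```text
time: 16.5
tool_pos: [0.6701, 0.0871, 0.1877]
tool_rot: [2.234, 2.208, 0.001]
wrist_force: [-2.5, -0.5, 7.2]
gripper_width: 0.27
grasp_force: 29.1
```

Request:
move_arm([
  [0, -8, -3, 0, 0, 0, 15],
  [0, -8, -2, 0, 0, 0, 15],
  [0, -8, -2, 0, 0, 0, 15],
  [0, -8, -1.5, 0, 0, 0, 15],
  [0, -8, -1.3, 0, 0, 0, 15],
  [0, -8, -1, 0, 0, 0, 15],
  [0, -8, -0.5, 0, 0, 0, 15],
  [0, -8, -0.2, 0, 0, 0, 15],
  [0, 0, 0, 0, 0, 0, 15],
  [0, 0, 0, 0, 0, 0, 15],
])

```text
time: 17.33
tool_pos: [0.6073, 0.0884, 0.1999]
tool_rot: [2.232, 2.208, 0.006]
wrist_force: [4.9, 1.7, 7.6]
gripper_width: 0.268
grasp_force: 32.0
```

Run:
```python
from h import *
s=ctrl.read_state(); print({k:np.round(s[k],3).tolist() for k in("time","tool_pos","tool_rot","wrist_force","grasp_force","gripper_width")})
im,d=ctrl.capture("scene"); i=ctrl.camera_info("scene");T=np.array(i["pose"])
v,u=np.mgrid[0:480,0:640]
P=np.stack([(u-i["cx"])/i["fx"]*d,-(v-i["cy"])/i["fy"]*d,-d],-1)@T[:3,:3].T+T[:3,3]
w=(d>0)&(abs(P[...,0]-.6)<.03)&(abs(P[...,1]-.086)<.055)&(P[...,2]>.055)&(P[...,2]<.15)
q=P[w]
for _ in range(4):
  c,*_r=np.linalg.lstsq(np.c_[q[:,1:],np.ones(len(q))],q[:,0],rcond=None); r=q[:,0]-np.c_[q[:,1:],np.ones(len(q))]@c; q=q[abs(r)<max(2*r.std(),.002)]
print("panel x = a*y+b*z+c",len(q),c.round(4),r.std().round(4))
for m in ctrl.mark_of("scene","hub")[:1]+ctrl.mark_of("scene","backdrop")[:1]: print(np.round(m["uv"]),at_z("scene",m["uv"],.215).round(3),at_z("scene",m["uv"],.025).round(3))
im2,d2=ctrl.capture("side")
for m in ctrl.mark_of("side","hub")[:1]+ctrl.mark_of("side","backdrop")[:1]:
  o,r=ray("side",m["uv"]); print("side",np.round(m["uv"]),(o+r*(.086-o[1])/r[1]).round(3))
a=cv2.resize(im2[160:310,250:400],(400,400),interpolation=cv2.INTER_CUBIC);b=cv2.resize(im[150:350,210:410],(400,400),interpolation=cv2.INTER_CUBIC)
cv2.imwrite("pics/c6.png",np.hstack([a,b])[:,:,::-1])
```

```text
{'time': 17.333, 'tool_pos': [0.607, 0.088, 0.2], 'tool_rot': [2.232, 2.208, 0.006], 'wrist_force': [4.945, 1.697, 7.604], 'grasp_force': 32.042, 'gripper_width': 0.268}
panel x = a*y+b*z+c 617 [0.0199 0.0185 0.6012] 0.0016
[302. 212.] [0.62  0.089 0.215] [ 0.836 -0.012  0.025]
[308. 260.] [0.429 0.167 0.215] [0.604 0.084 0.025]
side [336. 210.] [0.608 0.086 0.226]
side [332. 266.] [0.603 0.086 0.032]
```

View pics/c6.png

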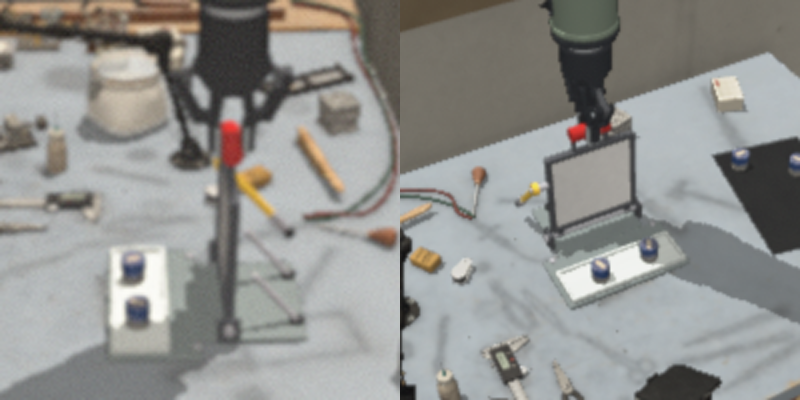

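The backdrop is nearly upright: the panel fit gives about 0.018 rad of backward lean. The leg is down behind it, and both tins are in the tray. I'll bring it forward another 3 mm.

Request:
move_arm([
  [0, -2, 0, 0, 0, 0, 15],
  [0, -1.5, 0, 0, 0, 0, 15],
  [0, 0, 0, 0, 0, 0, 15],
  [0, 0, 0, 0, 0, 0, 15],
  [0, 0, 0, 0, 0, 0, 15],
  [0, 0, 0, 0, 0, 0, 15],
  [0, 0, 0, 0, 0, 0, 15],
  [0, 0, 0, 0, 0, 0, 15],
])

```text
time: 18.3
tool_pos: [0.6041, 0.0884, 0.1998]
tool_rot: [2.232, 2.208, 0.006]
wrist_force: [4.6, 1.8, 7.9]
gripper_width: 0.263
grasp_force: 32.1
```

Run:
```python
from h import *
s=ctrl.read_state(); print({k:np.round(s[k],3).tolist() for k in("time","tool_pos","wrist_force","grasp_force","gripper_width")})
for _k in range(2):
  im,d=ctrl.capture("scene"); i=ctrl.camera_info("scene");T=np.array(i["pose"])
  v,u=np.mgrid[0:480,0:640]
  P=np.stack([(u-i["cx"])/i["fx"]*d,-(v-i["cy"])/i["fy"]*d,-d],-1)@T[:3,:3].T+T[:3,3]
  q=P[(d>0)&(abs(P[...,0]-.6)<.03)&(abs(P[...,1]-.086)<.055)&(P[...,2]>.055)&(P[...,2]<.15)]
  for _ in range(4):
    A=np.c_[q[:,1:],np.ones(len(q))];c=np.linalg.lstsq(A,q[:,0],rcond=None)[0]; r=q[:,0]-A@c; q=q[abs(r)<max(2*r.std(),.002)]
  print(len(q),c.round(4))
ctrl.capture("side")
for n in("leg_foot","leg_pivot"):
 for cam in("side","scene"):
  for m in ctrl.mark_of(cam,n)[:1]:
   o,r=ray(cam,m["uv"]); print(cam,n,round(m["confidence"],2),np.round(m["uv"]),(o+r*(.181-o[1])/r[1]).round(3))
for n in("flat_tin","needle_bottle","tin1"):
  for m in ctrl.mark_of("scene",n)[:4]: print(n,round(m["confidence"],2),at_z("scene",m["uv"],.002).round(3))
```

```text
{'time': 18.3, 'tool_pos': [0.604, 0.088, 0.2], 'wrist_force': [4.592, 1.828, 7.858], 'grasp_force': 32.116, 'gripper_width': 0.263}
630 [ 0.0234 -0.0024  0.6019]
628 [ 1.99e-02 -5.00e-04  6.02e-01]
side leg_foot 0.64 [358. 246.] [0.693 0.181 0.039]
scene leg_foot 0.61 [268. 250.] [0.704 0.181 0.032]
side leg_pivot 0.69 [357. 245.] [0.692 0.181 0.042]
scene leg_pivot 0.5 [277. 244.] [0.621 0.181 0.125]
flat_tin 0.69 [ 0.44  -0.282  0.002]
flat_tin 0.64 [ 0.569 -0.294  0.002]
needle_bottle 0.74 [0.414 0.408 0.002]
needle_bottle 0.74 [0.618 0.075 0.002]
tin1 0.58 [ 0.623 -0.214  0.002]
tin1 0.53 [0.526 0.039 0.002]
tin1 0.43 [ 0.574 -0.293  0.002]
tin1 0.41 [0.514 0.123 0.002]
```

```bash
python3 -c "
from rig import ctrl
print(ctrl.job_done())"
```

```text
the job is handed in; nothing more can be done
None
```

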